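Book out a picked order at the parts counter

TASK

Book out the picked order on the stock rack, in this order: press the yellow key behind the bin of brass bushings fully down, then the yellow key behind the bin of black sealing rings fully down, and then press the green button on the grey terminal fully down and let it come up again. Leave the keys of the other two bins up; do not pick up or push the terminal about, and leave the carton, bearing, jar and mug where they stand.

Things in the scene. Friction and masses are not known exactly. Their poses are not given: they have to be found in the camera images.
- bin_brass_mid (a point): Middle of the opening region of the blue bin that holds brass bushings (yellow-gold sleeves, 25 mm across). Bin: fixed, open on top, 145 x 112 x 55 mm, rim 63 mm above the counter; this point is 43 mm above the counter. Local +x points from the bin to its own key pod, local z up.
- key_brass_top (a point): Centre of the top face of the yellow square key (28 x 28 mm, in a black pod 50 x 60 mm whose top is 93 mm above the counter) belonging to the bin of brass bushings (yellow-gold sleeves, 25 mm across): on the rail directly behind that bin (on the side away from the robot), 104 mm along +x from the bin's middle point. The face is 103 mm above the counter when the key is up, 95 mm when it is down. Local z points up.
- key_brass (a joint): Travel of that key in m: 0 is up (as at the start), 0.008 is fully down. It slides straight down against about 3 N, stays at whatever depth it is pushed to, and does not spring back.
- bin_rings_mid (a point): Middle of the opening region of the blue bin that holds black sealing rings (33 mm across). Bin: fixed, open on top, 145 x 112 x 55 mm, rim 63 mm above the counter; this point is 43 mm above the counter. Local +x points from the bin to its own key pod, local z up.
- key_rings_top (a point): Centre of the top face of the yellow square key (28 x 28 mm, in a black pod 50 x 60 mm whose top is 93 mm above the counter) belonging to the bin of black sealing rings (33 mm across): on the rail directly behind that bin (on the side away from the robot), 104 mm along +x from the bin's middle point. The face is 103 mm above the counter when the key is up, 95 mm when it is down. Local z points up.
- key_rings (a joint): Travel of that key in m: 0 is up (as at the start), 0.008 is fully down. It slides straight down against about 3 N, stays at whatever depth it is pushed to, and does not spring back.
- bin_bolts_mid (a point): Middle of the opening region of the blue bin that holds steel hexagon bolts. Bin: fixed, open on top, 145 x 112 x 55 mm, rim 63 mm above the counter; this point is 43 mm above the counter. Local +x points from the bin to its own key pod, local z up.
- key_bolts_top (a point): Centre of the top face of the yellow square key (28 x 28 mm, in a black pod 50 x 60 mm whose top is 93 mm above the counter) belonging to the bin of steel hexagon bolts: on the rail directly behind that bin (on the side away from the robot), 104 mm along +x from the bin's middle point. The face is 103 mm above the counter when the key is up, 95 mm when it is down. Local z points up.
- key_bolts (a joint): Travel of that key in m: 0 is up (as at the start), 0.008 is fully down. It slides straight down against about 3 N, stays at whatever depth it is pushed to, and does not spring back.
- bin_caps_mid (a point): Middle of the opening region of the blue bin that holds orange plastic caps (29 mm across). Bin: fixed, open on top, 145 x 112 x 55 mm, rim 63 mm above the counter; this point is 43 mm above the counter. Local +x points from the bin to its own key pod, local z up.
- key_caps_top (a point): Centre of the top face of the yellow square key (28 x 28 mm, in a black pod 50 x 60 mm whose top is 93 mm above the counter) belonging to the bin of orange plastic caps (29 mm across): on the rail directly behind that bin (on the side away from the robot), 104 mm along +x from the bin's middle point. The face is 103 mm above the counter when the key is up, 95 mm when it is down. Local z points up.
- key_caps (a joint): Travel of that key in m: 0 is up (as at the start), 0.008 is fully down. It slides straight down against about 3 N, stays at whatever depth it is pushed to, and does not spring back.
- terminal: Loose grey order terminal, 110 x 140 x 47 mm, about 0.9 kg, on rubber feet, lying on the counter to the right of the bins as the robot sees them. Origin: centre of its underside; z up. The green button stands 15 mm towards -x of its centre, in its own axes.
- done_button_top (a point): Centre of the top face of the round green button (32 mm across, in a black collar 48 mm across) on the terminal; 65 mm above the counter when released. The collar's top is 59 mm above the counter, and the face goes down flush with it.
- done_button (a joint): Travel of the green button in m: 0 released, 0.006 fully down. Spring return; it needs about 1.5 N to start and 5 N to be held fully down.
- carton: Bystander: loose cardboard carton with a red band, 90 x 70 x 45 mm, beyond the rail. Origin: centre of its underside.
- bearing: Bystander: loose steel bearing ring, 56 mm across, 16 mm high, lying flat beyond the terminal. Origin: centre of its underside.
- grease_jar: Bystander: loose jar with a red label and black lid, 56 mm across, 70 mm high, on the robot's side of the terminal. Origin: centre of its underside.
- mug: Bystander: loose white mug, 76 mm across, 85 mm high, handle on its +y side, beyond the rail. Origin: centre of its underside.
Not all that is in view belongs to the job. Leave any brown or pink look-alike of the terminal alone.

How it is judged:
On the way, in this order (a step that is already met when the one before it is completed fails the run):
1. the key of the brass bushings is down (at least 6 of 8 mm) (value of joint key_brass above 0.006 m), for 0.05 s.
2. then the key of the sealing rings is down (at least 6 of 8 mm) (value of joint each of key_brass, key_rings above 0.006 m), for 0.05 s.
3. then the green button is pressed (at least 4 of 6 mm) (value of joint done_button above 0.004 m), for 0.03 s.
At the end, for the whole second after the job is handed in: The keys of the brass bushings and of the sealing rings are down (6 mm or more), the keys of the bolts and caps are up (less than 3 mm), the green button has come up again (less than 1.5 mm), the terminal rests within 25 mm and each bystander within 20 mm of where it started (all of step 2 and value of joint done_button below 0.0015 m and value of joint each of key_bolts, key_caps below 0.003 m and distance of terminal from where it was at the start of the episode below 0.025 m and linear speed of terminal below 0.02 m/s and distance of each of carton, bearing, grease_jar, mug from where it was at the start of the episode below 0.02 m); the robot touches nothing.
It fails at once if the key of the sealing rings is pressed (3 mm) before the key of the bushings is down (6 mm) (value of joint key_rings above 0.003 m and value of joint key_brass below 0.006 m).
It fails at once if the green button is pressed (3 mm) before both keys are down (6 mm) (value of joint done_button above 0.003 m and value of joint any of key_brass, key_rings below 0.006 m).
It fails at once if the key of the bolts or of the caps is pressed (3 mm) (value of joint any of key_bolts, key_caps above 0.003 m).
It fails at once if the terminal is lifted, carried or shoved more than 25 mm (distance of terminal from where it was at the start of the episode above 0.025 m).
It fails at once if a bystander (carton, bearing, jar, mug) is lifted, knocked over or moved more than 20 mm (distance of any of carton, bearing, grease_jar, mug from where it was at the start of the episode above 0.02 m or angle between any of carton, bearing, grease_jar, mug's own z axis and vertical above 0.4 rad).
It also fails if it takes over 45 s, if anything falls off the work surface, if the arm or the gripper's body presses on something with over 40 N, if the wrist force passes 120 N, or if a joint passes its speed limit or range.

ROBOT

A 6-joint arm with a two-finger parallel gripper is mounted at the origin on the work surface. World frame = base frame: x ahead of the robot, y to its left, z up, the work surface at z = 0. Lengths are in m, angles in rad, forces in N, time in s.
With the tool pointing down it reaches from about 0.25 to 0.775 m from the base axis. Payload 4 kg.
Tool frame: the origin (TCP) lies on the centre line of the jaws, within the pads' length; the fingertips stand 8 mm ahead of it and the grasp point (between the pads) lies 11 mm behind it; z points along the fingers, y is the direction in which the jaws open and shut (so a half turn about z gives the same grasp; the last joint's range is limited). The gripper opens to 94 mm and grips with 3 to 60 N. Pads are 16 mm wide; open, the fingers measure 119 mm over their backs; the gripper's body (75 mm by 177 mm) begins 78 mm behind the grasp point.
Start: joints at [1.215, 0.087, 1.371, -0, 1.684, -0.103], TCP at [0.138, 0.533, 0.193] pointing down, gripper open.
Joint ranges: [-3.1, 3.1], [-0.76, 2.03], [0.27, 2.55], [-1.08, 4.22], [0.17, 2.65], [-2.57, 2.57]. Speed limits (rad/s): [2.79, 2.79, 3.14, 3.14, 3.14, 3.14].

INTERFACE

Orientations are given as [roll, pitch, yaw] about the fixed x, y, z axes, in that order (R = Rz(yaw) Ry(pitch) Rx(roll)).
In Python, from bench import robot gives the robot as it stands.
- The arm moves only by the shell command python3 -m crank 'ROWS' [OPENING]. ROWS is JSON, a list of rows, each a list of 4 numbers: the shift along the tool's x, y, z scaled (see below), then the turn about the tool's z scaled (see below). A call has exactly 10 rows; each row shifts and turns the commanded pose from where the row before left it, along the tool's axes as they then stand; what a row does not reach is not made up. The controller multiplies each number of a shift by 0.2 m and each number of a turn by pi/2 rad. A row lasts 1/8 s, in which the tool goes at most 62.5 mm and 10.7 degrees, less where a joint would pass 70% of its speed; a pose out of reach is approached as far as the arm can. A call with a number of a shift or a turn outside -1 to 1 is refused whole. A call with a gripper value outside its range is refused whole. OPENING is the gripper command: -1 is fully open, 1 is shut, values between are in proportion, set as the call begins (- or left out, the last holds). The fingers move at their own pace and stop on an object; the grip force is fixed at half the most. Time passes only in rows, so rows that do not move let the fingers close, or fill a call up. It gives the time, the measured TCP pose, the force and the opening at its end, in the units of the state.
- robot.get_obs(): the state, without advancing time (a new reading comes with each control period).
- robot.snapshot(name): name is "scene" or "top"; returns (picture, depth): 384x512x3 uint8, red, green, blue; 384x512 float32, m along the optical axis (not along the pixel's ray), 0 where there is no reading.
- robot.camera_params(name): a dict with "fx", "fy", "cx", "cy" (pixels), "distortion" ([k1, k2, p1, p2, k3] as OpenCV has them; the pictures are not rectified), "world_from_camera" (4x4, takes a point from camera to world coordinates). Camera axes: x right, y down, z forward; pixel columns grow to the right and rows downward; lengths in m; the calibration is good to about 2 mm. A picture is of the moment at which its call begins. camera_params takes no time and is no camera call.
- robot.close_job(): hands the job in, once; it reports no verdict.
The state is a dict: "time": time; "joint_positions": joint angles; "qvel": joint speeds; "joint_torque": joint torques, N m; "tool_pos": TCP position; "ee_rot": TCP orientation; "wrist_force": force on the tool from outside, world axes, zero at the start; "wrist_torque": the same for the moment, N m; "width": finger opening in m.
Only numpy, scipy, OpenCV 4.12 (cv2) and the standard library are available. Lean on these libraries where they do the work, as an engineer would, in place of code of your own. Each camera call takes 0.05 s, during which the arm holds its last target.

## Working session

There is one attempt and no reset: what is moved stays moved. The work goes in short steps, Python scripts to look and compute and a shell command to move; the robot and the scene stay as the last step left them, time stands still between calls to the robot, and variables do not carry over. Pictures are saved under pics/ and viewed, and the job is handed in when it is done.

```bash
ls; mkdir -p pics; python3 - <<'E'
from bench import robot
import cv2, numpy as np
for n in ("scene","top"):
    im,d=robot.snapshot(n); np.savez(f"pics/{n}0.npz",im=im,d=d)
    cv2.imwrite(f"pics/{n}0.png",cv2.cvtColor(cv2.resize(im,(800,600)),cv2.COLOR_RGB2BGR))
    p=robot.camera_params(n);print(n,p)
print(robot.get_obs())
E
```

```text
pics
scene {'fx': 399.686920667216, 'fy': 399.686920667216, 'cx': 254.73242139479476, 'cy': 195.19255193962297, 'distortion': array([0.04860983, 0.        , 0.        , 0.        , 0.        ]), 'world_from_camera': array([[ 0.89080268,  0.32172754, -0.32087689,  0.91147282],
       [ 0.45418153, -0.65184238,  0.60730606, -0.80284336],
       [-0.01377408, -0.68672622, -0.72678564,  0.9660501 ],
       [ 0.        ,  0.        ,  0.        ,  1.        ]])}
top {'fx': 390.54443845368644, 'fy': 390.54443845368644, 'cx': 260.90124208408884, 'cy': 195.59937437834188, 'distortion': array([-0.12261958,  0.        ,  0.        ,  0.        ,  0.        ]), 'world_from_camera': array([[-0.01435655, -0.99751684,  0.0689495 ,  0.41731285],
       [-0.99985389,  0.01368192, -0.01024671, -0.07874945],
       [ 0.0092779 , -0.06908654, -0.99756753,  1.37581741],
       [ 0.        ,  0.        ,  0.        ,  1.        ]])}
{'time': 0.1, 'joint_positions': array([ 1.21492220e+00,  8.79231627e-02,  1.37206655e+00,  1.53633150e-05,
        1.68364000e+00, -1.03082089e-01]), 'qvel': array([-7.56880371e-05, -1.10414048e-03, -3.96409779e-03,  7.24324559e-05,
        4.99387689e-04, -1.67360112e-03]), 'joint_torque': array([ 2.05572964e-03, -3.41254914e+01, -3.03300405e+01,  7.18555832e-02,
        3.04866547e-02, -9.47320200e-05]), 'tool_pos': array([0.13736721, 0.53203328, 0.19201684]), 'ee_rot': array([-3.13956799e+00, -2.24799671e-04,  2.88880211e+00]), 'wrist_force': array([-0.39824646,  0.46775896, -0.20978035]), 'wrist_torque': array([-0.00912126,  0.0519311 ,  0.01088722]), 'width': 0.0940565058070787}
```

View pics/scene0.png

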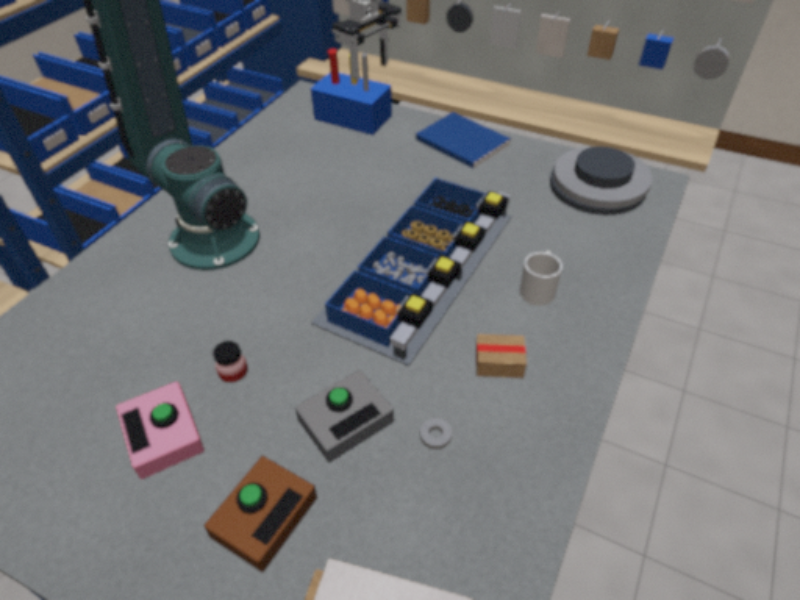

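View pics/top0.png

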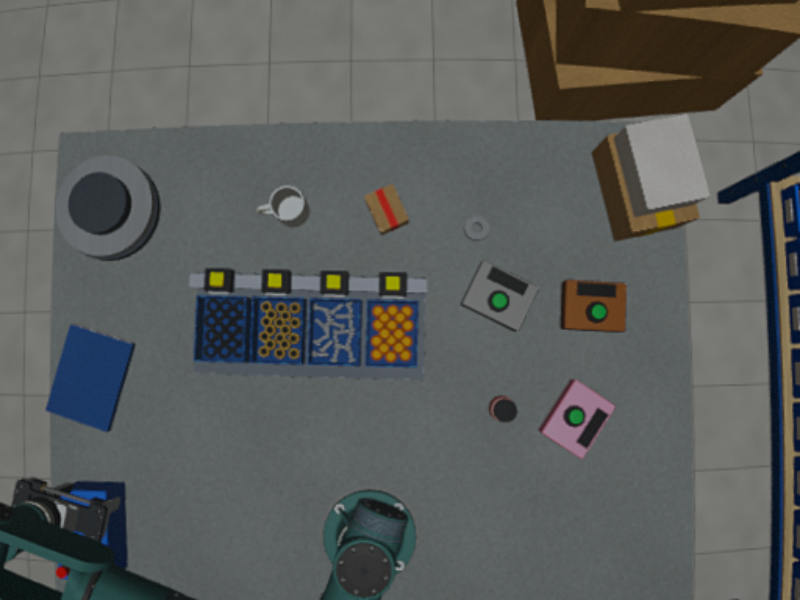

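Top picture (800x600): yellow keys at (217,280) rings, (276,281) brass, (334,282) bolts and (393,284) caps. Green buttons are at (499,301) on the grey terminal, (597,312) on brown and (575,417) on pink. In the scene picture the same keys are at rings (494,202), brass (470,233), bolts (445,267) and caps (415,306), and the grey terminal's button is at (339,398). I choose brass, then rings, then the grey terminal, and will check with crops and triangulate from both views.

```bash
cat > h.py <<'E'
from bench import robot
import cv2, numpy as np
def ray(n,uv):
    p=robot.camera_params(n);K=np.array([[p['fx'],0,p['cx']],[0,p['fy'],p['cy']],[0,0,1]])
    q=cv2.undistortPoints(np.array([[uv]],float),K,p['distortion'])[0,0]
    T=p['world_from_camera'];d=T[:3,:3]@np.r_[q,1];return T[:3,3],d
def tri(a,b):
    (o1,d1),(o2,d2)=ray("scene",a),ray("top",b)
    s=np.linalg.lstsq(np.c_[d1,-d2],o2-o1,rcond=None)[0]
    x,y=o1+s[0]*d1,o2+s[1]*d2;return (x+y)/2,np.linalg.norm(x-y)
def plane(n,uv,z):
    o,d=ray(n,uv);return o+d*(z-o[2])/d[2]
def blobs(im,lo,hi,amin=15):
    m=cv2.inRange(cv2.cvtColor(im,cv2.COLOR_RGB2HSV),lo,hi)
    n,l,s,c=cv2.connectedComponentsWithStats(m)
    return [(c[i],s[i,4]) for i in range(1,n) if s[i,4]>=amin]
E
python3 - <<'E'
from h import *
for n in("scene","top"):
    z=np.load(f"pics/{n}0.npz");im=z['im']
    for nm,lo,hi in(("yel",(25,150,100),(35,255,255)),("grn",(50,120,60),(75,255,255))):
        print(n,nm)
        for c,a in blobs(im,lo,hi):
            h=.103 if nm=="yel" else .065
            print(c.round(1),c.round(1)*800/512,a,plane(n,c,h).round(4))
im=np.load("pics/top0.npz")['im']; s=np.load("pics/scene0.npz")['im']
a=cv2.resize(im[160:250,110:360],(800,288),interpolation=3);b=cv2.resize(s[110:290,180:340],(356,400) ,interpolation=3)
b=cv2.resize(s[110:235,200:340],(340,300),interpolation=3);b2=cv2.resize(s[220:310,180:315],(460,300),interpolation=3)
cv2.imwrite("pics/crop1.png",np.vstack([a,np.hstack([b,b2])])[:,:,::-1])
E
```

```text
scene yel
[315.8 127.8] [493.4375 199.6875] 24 [0.5747 0.3036 0.103 ]
[300.9 148. ] [470.15625 231.25   ] 26 [0.5701 0.1791 0.103 ]
[284.6 170.5] [444.6875  266.40625] 25 [0.566  0.0553 0.103 ]
[266.6 195.6] [416.5625 305.625 ] 30 [ 0.5627 -0.0674  0.103 ]
scene grn
[216.4 253.4] [338.125  395.9375] 102 [ 0.519  -0.2909  0.065 ]
[103.6 263.9] [161.875   412.34375] 102 [ 0.2668 -0.4528  0.065 ]
[159.9 316.4] [249.84375 494.375  ] 156 [ 0.4913 -0.5083  0.065 ]
top yel
[425.6 139.3] [665.      217.65625] 74 [ 0.6894 -0.6546  0.103 ]
[138.2 178.1] [215.9375  278.28125] 77 [0.569  0.3134 0.103 ]
[175.4 179.1] [274.0625  279.84375] 74 [0.5637 0.1888 0.103 ]
[212.9 179.9] [332.65625 281.09375] 78 [0.5589 0.0647 0.103 ]
[251.  180.9] [392.1875  282.65625] 79 [ 0.554  -0.0601  0.103 ]
top grn
[319.4 192. ] [499.0625 300.    ] 76 [ 0.5174 -0.2901  0.065 ]
[383. 199.] [598.4375 310.9375] 69 [ 0.4906 -0.5089  0.065 ]
[368.3 266.2] [575.46875 415.9375 ] 72 [ 0.2638 -0.4515  0.065 ]
```

View pics/crop1.png

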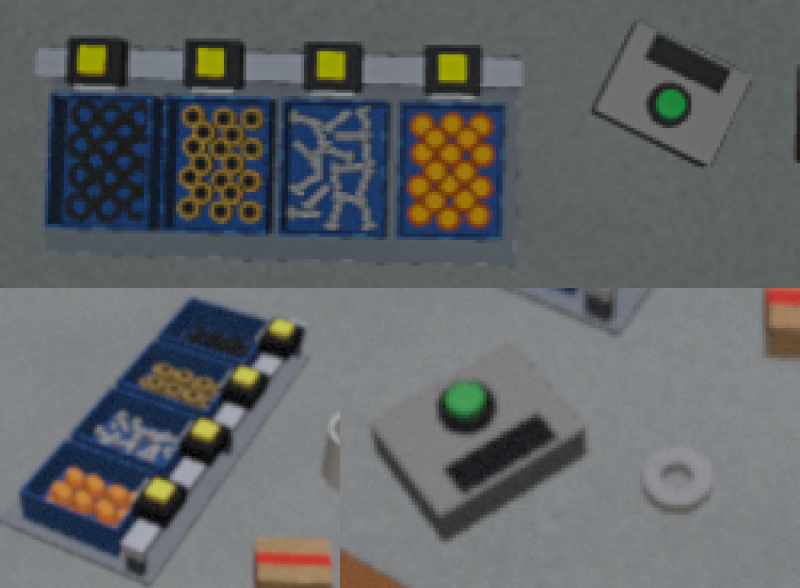

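The crop confirms the contents: rings at the far left, then brass, bolts and caps, with the grey terminal's button separate. The two views disagree by about 10 mm at the nominal key height, so I'll triangulate with looser masks.

```bash
python3 - <<'E'
from h import *
D={n:np.load(f"pics/{n}0.npz") for n in("scene","top")}
for lo in ((22,100,60),(22,100,110),(22,100,140)):
    S=[c for c in blobs(D["scene"]['im'],lo,(38,255,255)) if 240<c[0][0]<330 and 100<c[0][1]<210]
    T=[c for c in blobs(D["top"]['im'],lo,(38,255,255)) if 170<c[0][1]<190 and c[0][0]<270]
    S.sort(key=lambda c:-c[0][0]);T.sort(key=lambda c:c[0][0])
    for s,t in zip(S,T):
        p,e=tri(s[0],t[0]);print(lo[2],s[0].round(1),s[1],t[0].round(1),t[1],p.round(4),round(e,4))
p,e=tri((216.4,253.4),(319.4,192));print("btn",p,e)
for n in D:   # depth points
    for nm,uvs in (("scene",[(315.8,127.8),(300.9,148),(266.6,195.6),(216.4,253.4),(260,330),(250,220)]),("top",[(138,178),(175,179),(251,181),(319,192),(300,250)])):
        if nm==n:
            T=robot.camera_params(n)['world_from_camera']
            for uv in uvs:
                o,d=ray(n,uv);z=np.median(D[n]['d'][round(uv[1])-1:round(uv[1])+2,round(uv[0])-1:round(uv[0])+2]);print(n,uv,(o+d*z).round(4))
E
```

```text
60 [315.6 126.8] 69 [138.2 178.3] 92 [0.5695 0.3155 0.0971] 0.0013
60 [300.6 146.8] 81 [175.3 179.2] 88 [0.5642 0.1903 0.0977] 0.0009
60 [284.1 169.1] 94 [212.9 180. ] 84 [0.5596 0.0655 0.0979] 0.0008
60 [265.6 194.2] 111 [251. 181.] 81 [ 0.5548 -0.0597  0.0978] 0.0013
110 [315.4 126.2] 54 [138.1 178.2] 73 [0.5692 0.3147 0.1004] 0.0005
110 [300.6 146.2] 65 [175.5 179. ] 72 [0.5646 0.1891 0.101 ] 0.001
110 [284.  168.6] 75 [213.  179.9] 77 [0.5596 0.065  0.1004] 0.0006
110 [265.4 193.6] 87 [251.  180.7] 73 [ 0.555  -0.0601  0.1008] 0.0002
140 [315.6 125.8] 45 [138.4 178.2] 58 [0.5692 0.3134 0.1026] 0.0017
140 [300.7 146.1] 51 [175.5 179. ] 62 [0.5646 0.1892 0.1014] 0.0013
140 [284.2 168.3] 60 [212.9 179.6] 54 [0.5603 0.0651 0.1017] 0.0005
140 [265.4 193.5] 68 [250.7 180.5] 61 [ 0.5551 -0.0592  0.1007] 0.0009
btn [ 0.51794425 -0.29012566  0.0633266 ] 0.0010265620307476633
scene (315.8, 127.8) [0.575  0.3029 0.1033]
scene (300.9, 148) [0.5704 0.1783 0.1036]
scene (266.6, 195.6) [ 0.5626 -0.0672  0.1025]
scene (216.4, 253.4) [ 0.5201 -0.2921  0.0673]
scene (260, 330) [ 0.7086 -0.4051  0.0012]
scene (250, 220) [ 0.5377 -0.129   0.0428]
top (138, 178) [0.5691 0.3138 0.1039]
top (175, 179) [0.5641 0.1903 0.1015]
top (251, 181) [ 0.5538 -0.0601  0.1018]
top (319, 192) [ 0.5172 -0.2883  0.0681]
top (300, 250) [ 0.3188 -0.2277 -0.0019]
```

Triangulated: brass key (0.5645, 0.189, 0.101), rings key (0.569, 0.314, 0.101), button (0.518, -0.290, 0.064). These agree with the stated heights. Next I close the gripper, square it up with the rack and raise it slightly.

```bash
python3 -m crank '[[0,0,0,-0.046],[0,0,0,-0.046],[0,0,0,-0.046],[0,0,0,0],[0,0,0,0],[0,0,0,0],[0,0,0,0],[0,0,0,0],[0,0,0,0],[0,0,0,0]]' 1
cat > rel.py <<'E'
import sys
from h import *
from scipy.spatial.transform import Rotation as R
s=robot.get_obs();Rm=R.from_euler('xyz',s['ee_rot']).as_matrix()
t=np.array([float(a) for a in sys.argv[1:4]])
print(round(s['time'],3),"tcp",s['tool_pos'].round(4),"rpy",s['ee_rot'].round(4),"F",s['wrist_force'].round(1),"w",round(s['width'],4),"tool shift/0.2:",(Rm.T@(t-s['tool_pos'])/.2).round(3))
E
python3 rel.py 0.5645 0.189 0.135
```

```text
time: 1.35
tool_pos: [0.1376, 0.5325, 0.1931]
ee_rot: [3.142, 0.0, 3.106]
wrist_force: [-0.6, -0.5, -0.0]
width: 0.0007
1.35 tcp [0.1376 0.5325 0.1931] rpy [3.1415e+00 1.0000e-04 3.1055e+00] F [-0.6 -0.5 -0. ] w 0.0007 tool shift/0.2: [-2.195 -1.64   0.291]
```

```bash
python3 -m crank '[[-0.22,-0.164,0,0],[-0.22,-0.164,0,0],[-0.22,-0.164,0,0],[-0.22,-0.164,0,0],[-0.22,-0.164,0,0],[-0.22,-0.164,0,0],[-0.22,-0.164,0,0],[-0.22,-0.164,0,0],[-0.22,-0.164,0,0],[-0.215,-0.164,0,0]]'
python3 rel.py 0.5645 0.189 0.120
```

```text
time: 2.6
tool_pos: [0.5658, 0.1876, 0.1932]
ee_rot: [3.141, 0.0, 3.105]
wrist_force: [0.3, 1.3, -0.3]
width: 0.0006
2.6 tcp [0.5658 0.1876 0.1932] rpy [3.1412e+00 4.0000e-04 3.1053e+00] F [ 0.3  1.3 -0.3] w 0.0006 tool shift/0.2: [0.007 0.006 0.366]
```

```bash
python3 -m crank '[[0,0,0.1,0],[0,0,0.1,0],[0,0,0.1,0],[0,0,0.04,0],[0,0,0,0],[0,0,0,0],[0,0,0,0],[0,0,0,0],[0,0,0,0],[0,0,0,0]]'
python3 rel.py 0.5645 0.189 0.103
python3 - <<'E'
from h import *
im,d=robot.snapshot("scene");t,_=robot.snapshot("top")
a=cv2.resize(im[70:190,240:400],(800,600),interpolation=3)
cv2.imwrite("pics/c2.png",np.hstack([cv2.resize(im[90:190,230:350],(400,333),interpolation=3),cv2.resize(t[130:230,120:240],(400,333),interpolation=3)])[:,:,::-1])
E
```

```text
time: 3.85
tool_pos: [0.5645, 0.189, 0.1252]
ee_rot: [3.141, 0.0, 3.106]
wrist_force: [0.4, -0.7, -0.7]
width: -0.0001
3.85 tcp [0.5645 0.189  0.1252] rpy [3.1414e+00 2.0000e-04 3.1056e+00] F [ 0.4 -0.7 -0.7] w -0.0001 tool shift/0.2: [0.    0.    0.111]
```

View pics/c2.png

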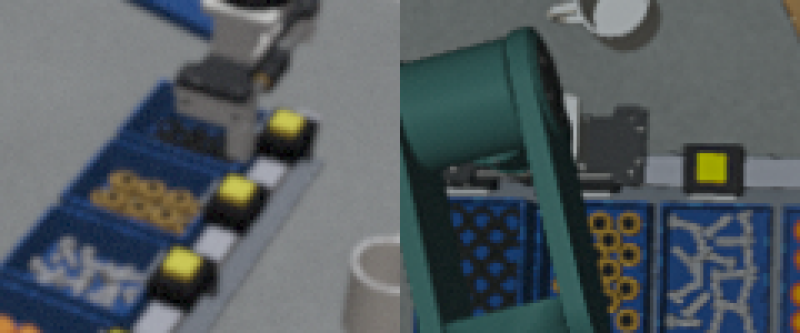

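The left crop shows the closed fingertips at about (235,157), further above the brass key (240,190) than a 14 mm gap should look. I'll check this with projection and depth before pressing.

```bash
python3 - <<'E'
from h import *
im,d=robot.snapshot("scene");np.savez("pics/s3.npz",im=im,d=d)
p=robot.camera_params("scene");K=np.array([[p['fx'],0,p['cx']],[0,p['fy'],p['cy']],[0,0,1]]);W=np.linalg.inv(p['world_from_camera'])
def proj(P): return cv2.projectPoints(np.array([P],float),cv2.Rodrigues(W[:3,:3])[0],W[:3,3],K,p['distortion'])[0].ravel()
for P in [(0.5645,.189,.117),(0.5725,.189,.117),(.5645,.1765,.117),(.5645,.2015,.117),(.5645,.189,.102),(.5645,.189,.16)]: print(P,proj(P).round(1))
for uv in [(296,128),(300,128),(298,132),(301,132),(299,135),(301,135),(304,132),(300,138)]:
    o,dd=ray("scene",uv);print(uv,im[uv[1],uv[0]],(o+dd*d[uv[1],uv[0]]).round(4))
c=cv2.resize(im[100:160,270:340],(700,600),interpolation=0)
for P in [(0.5645,.189,.117),(.5645,.189,.102)]:
    q=proj(P);cv2.circle(c,(int((q[0]-270+.5)*10),int((q[1]-100+.5)*10)),6,(255,0,0),-1)
cv2.imwrite("pics/c3.png",c[:,:,::-1])
E
```

```text
(0.5645, 0.189, 0.117) [300.8 142.5]
(0.5725, 0.189, 0.117) [303.  143.2]
(0.5645, 0.1765, 0.117) [299.3 144.7]
(0.5645, 0.2015, 0.117) [302.2 140.4]
(0.5645, 0.189, 0.102) [300.5 146. ]
(0.5645, 0.189, 0.16) [301.7 132.1]
(296, 128) [55 63 77] [0.4769 0.3693 0.025 ]
(300, 128) [104 101 100] [0.5873 0.1054 0.241 ]
(298, 132) [82 82 81] [0.5559 0.1776 0.1656]
(301, 132) [104 102 100] [0.5666 0.1758 0.1705]
(299, 135) [98 96 94] [0.5598 0.1786 0.1541]
(301, 135) [105 102 100] [0.5658 0.1809 0.1545]
(304, 132) [93 90 90] [0.5738 0.1842 0.1671]
(300, 138) [51 56 79] [0.5109 0.3288 0.0173]
```

View pics/c3.png

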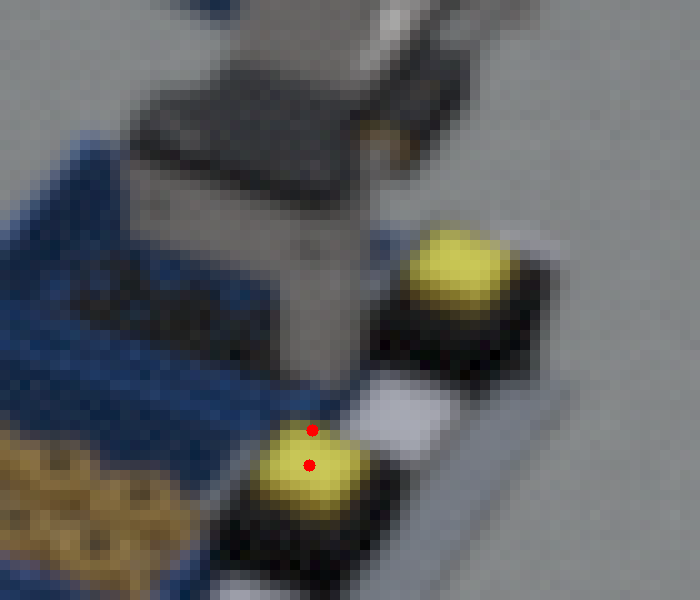

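The xy position agrees with depth (finger near face at y≈0.18, x≈0.567), but the fingertips look about 20 mm higher than stated. So I'll descend slowly and judge contact by force and the picture.

```bash
python3 -m crank '[[0,0,0.02,0],[0,0,0.02,0],[0,0,0.02,0],[0,0,0.02,0],[0,0,0.01,0],[0,0,0,0],[0,0,0,0],[0,0,0,0],[0,0,0,0],[0,0,0,0]]'
python3 rel.py 0.5645 0.189 0.103
python3 - <<'E'
from h import *
im,d=robot.snapshot("scene")
c=cv2.resize(im[100:160,270:340],(700,600),interpolation=0)
cv2.imwrite("pics/c4.png",c[:,:,::-1])
E
```

```text
time: 5.25
tool_pos: [0.5645, 0.189, 0.1072]
ee_rot: [3.141, 0.0, 3.106]
wrist_force: [-0.1, -0.1, 1.5]
width: 0.0006
5.25 tcp [0.5645 0.189  0.1072] rpy [3.1415e+00 2.0000e-04 3.1056e+00] F [-0.1 -0.1  1.5] w 0.0006 tool shift/0.2: [0.    0.    0.021]
```

View pics/c4.png

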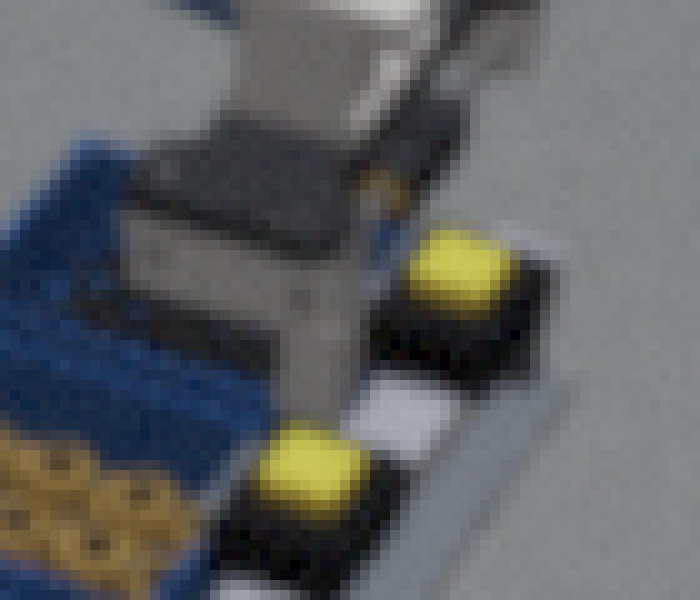

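```bash
python3 - <<'E'
from h import *
D=[robot.snapshot("scene") for _ in range(3)]
im=D[0][0];d=np.median([x[1] for x in D],0);np.savez("pics/s4.npz",im=im,d=d)
for v in range(126,153,2):
    print(v,[ (u,*(ray("scene",(u,v))[0]+ray("scene",(u,v))[1]*d[v,u]).round(3)) for u in (299,301,303)])
t,dt=robot.snapshot("top")
cv2.imwrite("pics/c5.png",cv2.resize(t[140:215,130:230],(800,600),interpolation=0)[:,:,::-1])
E
```

```text
126 [(299, np.float64(0.585), np.float64(0.101), np.float64(0.25)), (301, np.float64(0.592), np.float64(0.1), np.float64(0.253)), (303, np.float64(0.595), np.float64(0.109), np.float64(0.248))]
128 [(299, np.float64(0.584), np.float64(0.105), np.float64(0.24)), (301, np.float64(0.592), np.float64(0.101), np.float64(0.245)), (303, np.float64(0.594), np.float64(0.113), np.float64(0.238))]
130 [(299, np.float64(0.584), np.float64(0.108), np.float64(0.23)), (301, np.float64(0.59), np.float64(0.109), np.float64(0.232)), (303, np.float64(0.595), np.float64(0.111), np.float64(0.233))]
132 [(299, np.float64(0.584), np.float64(0.109), np.float64(0.223)), (301, np.float64(0.59), np.float64(0.109), np.float64(0.224)), (303, np.float64(0.594), np.float64(0.115), np.float64(0.222))]
134 [(299, np.float64(0.56), np.float64(0.178), np.float64(0.159)), (301, np.float64(0.591), np.float64(0.107), np.float64(0.219)), (303, np.float64(0.572), np.float64(0.18), np.float64(0.161))]
136 [(299, np.float64(0.561), np.float64(0.177), np.float64(0.152)), (301, np.float64(0.568), np.float64(0.176), np.float64(
[... 943 characters left out ...]
4(0.566), np.float64(0.191), np.float64(0.101)), (303, np.float64(0.573), np.float64(0.19), np.float64(0.104))]
148 [(299, np.float64(0.564), np.float64(0.176), np.float64(0.103)), (301, np.float64(0.571), np.float64(0.178), np.float64(0.104)), (303, np.float64(0.577), np.float64(0.179), np.float64(0.105))]
150 [(299, np.float64(0.565), np.float64(0.175), np.float64(0.095)), (301, np.float64(0.573), np.float64(0.173), np.float64(0.1)), (303, np.float64(0.578), np.float64(0.178), np.float64(0.098))]
152 [(299, np.float64(0.569), np.float64(0.168), np.float64(0.094)), (301, np.float64(0.574), np.float64(0.171), np.float64(0.093)), (303, np.float64(0.581), np.float64(0.173), np.float64(0.095))]
```

View pics/c5.png

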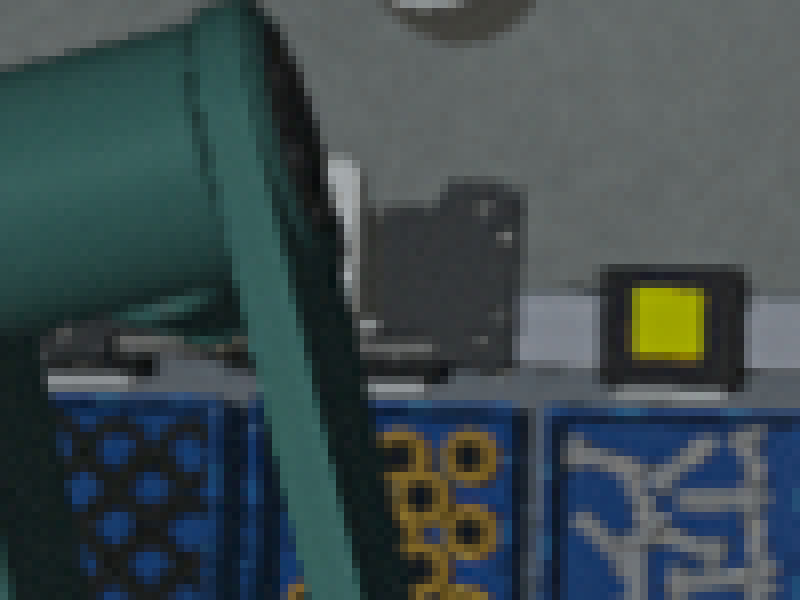

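Depth shows the finger bottom at z≈0.12 with the key face still at 0.103 and not moved. The real fingertip is therefore roughly 20 mm higher than the stated one. I'll continue in small steps.

```bash
python3 -m crank '[[0,0,0.01,0],[0,0,0.01,0],[0,0,0.01,0],[0,0,0.01,0],[0,0,0.01,0],[0,0,0,0],[0,0,0,0],[0,0,0,0],[0,0,0,0],[0,0,0,0]]'
python3 rel.py 0.5645 0.189 0.09
python3 - <<'E'
from h import *
im,d=robot.snapshot("scene")
c=cv2.resize(im[100:160,270:340],(700,600),interpolation=0)
cv2.imwrite("pics/c6.png",c[:,:,::-1])
for v in range(138,151,1):
    print(v,[ tuple((ray("scene",(u,v))[0]+ray("scene",(u,v))[1]*d[v,u]).round(3).tolist()) for u in (299,301,303)])
E
```

```text
time: 6.75
tool_pos: [0.5645, 0.1889, 0.0971]
ee_rot: [3.141, 0.0, 3.106]
wrist_force: [0.7, 0.3, -0.4]
width: 0.0004
6.75 tcp [0.5645 0.1889 0.0971] rpy [3.1415e+00 1.0000e-04 3.1056e+00] F [ 0.7  0.3 -0.4] w 0.0004 tool shift/0.2: [0.    0.    0.036]
138 [(0.562, 0.175, 0.145), (0.568, 0.178, 0.145), (0.574, 0.179, 0.147)]
139 [(0.563, 0.172, 0.144), (0.567, 0.18, 0.139), (0.573, 0.183, 0.139)]
140 [(0.562, 0.176, 0.136), (0.57, 0.175, 0.14), (0.573, 0.185, 0.133)]
141 [(0.561, 0.18, 0.129), (0.568, 0.179, 0.132), (0.572, 0.187, 0.128)]
142 [(0.563, 0.177, 0.128), (0.568, 0.18, 0.127), (0.573, 0.188, 0.123)]
143 [(0.561, 0.182, 0.119), (0.57, 0.176, 0.127), (0.572, 0.189, 0.118)]
144 [(0.564, 0.175, 0.121), (0.57, 0.177, 0.122), (0.571, 0.194, 0.109)]
145 [(0.558, 0.191, 0.102), (0.564, 0.194, 0.102), (0.572, 0.192, 0.107)]
146 [(0.561, 0.185, 0.104), (0.567, 0.188, 0.104), (0.574, 0.188, 0.106)]
147 [(0.563, 0.181, 0.104), (0.568, 0.185, 0.102), (0.574, 0.187, 0.102)]
148 [(0.563, 0.179, 0.101), (0.571, 0.178, 0.104), (0.576, 0.183, 0.103)]
149 [(0.565, 0.175, 0.1), (0.572, 0.175, 0.103), (0.578, 0.179, 0.101)]
150 [(0.565, 0.177, 0.094), (0.574, 0.171, 0.102), (0.579, 0.177, 0.099)]
```

View pics/c6.png

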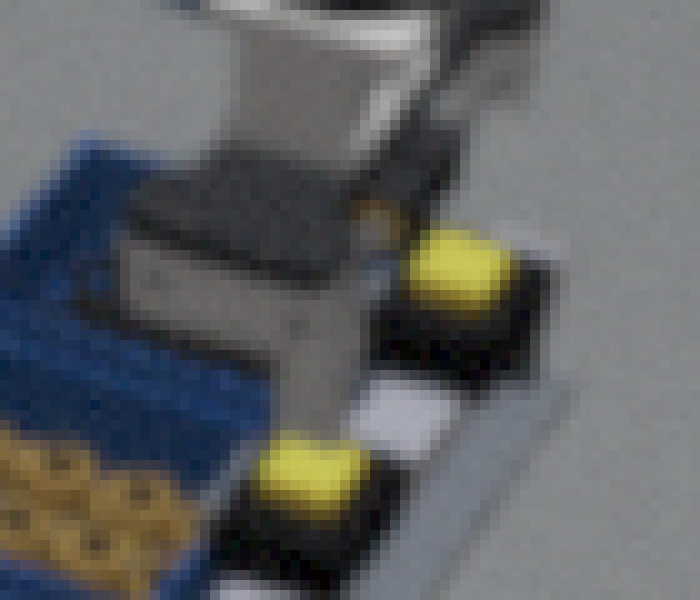

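```bash
python3 -m crank '[[0,0,0.01,0],[0,0,0.01,0],[0,0,0.01,0],[0,0,0.01,0],[0,0,0,0],[0,0,0,0],[0,0,0,0],[0,0,0,0],[0,0,0,0],[0,0,0,0]]'
python3 rel.py 0.5645 0.189 0.09
python3 - <<'E'
from h import *
im,d=robot.snapshot("scene")
c=cv2.resize(im[100:160,270:340],(700,600),interpolation=0)
cv2.imwrite("pics/c7.png",c[:,:,::-1])
E
```

```text
time: 8.05
tool_pos: [0.5645, 0.1889, 0.0892]
ee_rot: [3.142, 0.0, 3.106]
wrist_force: [-2.2, -0.0, 2.0]
width: 0.0004
8.05 tcp [0.5645 0.1889 0.0892] rpy [3.1415e+00 1.0000e-04 3.1055e+00] F [-2.2 -0.   2. ] w 0.0004 tool shift/0.2: [-0.     0.    -0.004]
```

View pics/c7.png

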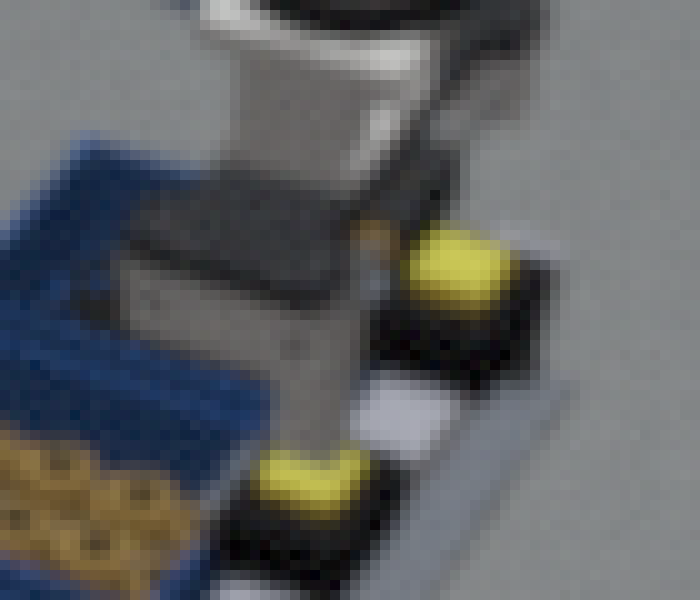

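Contact may just be starting (Fz 2 N). I'll go down another 4 mm and check.

```bash
python3 -m crank '[[0,0,0.01,0],[0,0,0.01,0],[0,0,0,0],[0,0,0,0],[0,0,0,0],[0,0,0,0],[0,0,0,0],[0,0,0,0],[0,0,0,0],[0,0,0,0]]'
python3 rel.py 0.5645 0.189 0.09; python3 -m crank '[[0,0,0.01,0],[0,0,0.01,0],[0,0,0,0],[0,0,0,0],[0,0,0,0],[0,0,0,0],[0,0,0,0],[0,0,0,0],[0,0,0,0],[0,0,0,0]]'
python3 rel.py 0.5645 0.189 0.09
python3 - <<'E'
from h import *
im,d=robot.snapshot("scene")
c=cv2.resize(im[100:160,270:340],(700,600),interpolation=0)
cv2.imwrite("pics/c8.png",c[:,:,::-1])
E
```

```text
time: 9.35
tool_pos: [0.5645, 0.1889, 0.0851]
ee_rot: [3.141, 0.0, 3.106]
wrist_force: [-0.8, -0.5, 0.3]
width: 0.0004
9.35 tcp [0.5645 0.1889 0.0851] rpy [3.1415e+00 1.0000e-04 3.1055e+00] F [-0.8 -0.5  0.3] w 0.0004 tool shift/0.2: [-0.     0.    -0.025]
time: 10.6
tool_pos: [0.5647, 0.189, 0.0828]
ee_rot: [3.141, 0.001, 3.106]
wrist_force: [-1.8, -0.5, 5.8]
width: 0.0003
10.6 tcp [0.5647 0.189  0.0828] rpy [3.1412e+00 1.4000e-03 3.1056e+00] F [-1.8 -0.5  5.8] w 0.0003 tool shift/0.2: [ 0.001 -0.    -0.036]
```

View pics/c8.png

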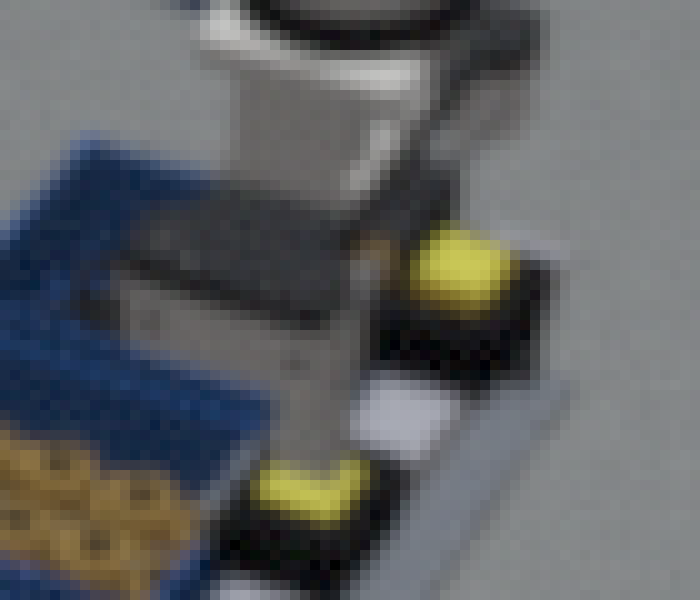

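Now in contact: Fz is 5.8 N and the key has sunk about 1 px. I'll push on in 2 mm steps until the hard stop shows as a force rise.

```bash
python3 -m crank '[[0,0,0.01,0],[0,0,0.01,0],[0,0,0.01,0],[0,0,0,0],[0,0,0,0],[0,0,0,0],[0,0,0,0],[0,0,0,0],[0,0,0,0],[0,0,0,0]]'
python3 rel.py 0.5645 0.189 0.09
```

```text
time: 11.9
tool_pos: [0.565, 0.1891, 0.0823]
ee_rot: [3.141, 0.004, 3.106]
wrist_force: [-9.7, -2.4, 23.6]
width: 0.0004
11.9 tcp [0.565  0.1891 0.0823] rpy [3.1407 0.0042 3.1057] F [-9.7 -2.4 23.6] w 0.0004 tool shift/0.2: [ 0.002 -0.    -0.038]
```

Hard stop at TCP z≈0.0825 (24 N). I'll lift and look at whether the key is really down.

```bash
python3 -m crank '[[0,0,-0.1,0],[0,0,-0.1,0],[0,0,-0.06,0],[0,0.2,0,0],[0,0.2,0,0],[0,0.2,0,0],[0,0.02,0,0],[0,0,0,0],[0,0,0,0],[0,0,0,0]]'
python3 rel.py 0.569 0.3137 0.095
python3 - <<'E'
from h import *
im,d=robot.snapshot("scene");np.savez("pics/s9.npz",im=im,d=d)
c=cv2.resize(im[100:190,250:355],(700,600),interpolation=0)
cv2.imwrite("pics/c9.png",c[:,:,::-1])
d0=np.load("pics/scene0.npz")
for lo in((22,100,110),(22,100,140)):
  for I in (d0['im'],im):
    print([(c.round(2).tolist(),int(a)) for c,a in blobs(I,lo,(38,255,255)) if 240<c[0]<330 and 100<c[1]<210])
for (u,v) in [(300,147),(284,169),(266,194),(316,126)]:
    print([round(float(np.median([ (ray("scene",(a,b))[0]+ray("scene",(a,b))[1]*D[b,a])[2] for a in range(u-2,u+3) for b in range(v-1,v+2)])),4) for D in (d0['d'],d)])
E
```

```text
time: 13.15
tool_pos: [0.5692, 0.3117, 0.1273]
ee_rot: [-3.141, 0.0, 3.104]
wrist_force: [-0.3, -0.1, 0.1]
width: 0.0008
13.15 tcp [0.5692 0.3117 0.1273] rpy [-3.1415e+00  2.0000e-04  3.1040e+00] F [-0.3 -0.1  0.1] w 0.0008 tool shift/0.2: [0.001 0.01  0.161]
[([315.44, 126.17], 54), ([300.62, 146.23], 65), ([284.03, 168.56], 75), ([265.39, 193.62], 87)]
[([315.47, 126.24], 55), ([300.67, 147.69], 58), ([284.0, 168.5], 76), ([265.39, 193.62], 87)]
[([315.56, 125.84], 45), ([300.71, 146.12], 51), ([284.22, 168.33], 60), ([265.35, 193.5], 68)]
[([315.68, 125.96], 47), ([300.54, 147.69], 48), ([284.22, 168.33], 60), ([265.44, 193.59], 70)]
[0.1035, 0.0956]
[0.1036, 0.1037]
[0.1027, 0.1035]
[0.1034, 0.1034]
```

View pics/c9.png

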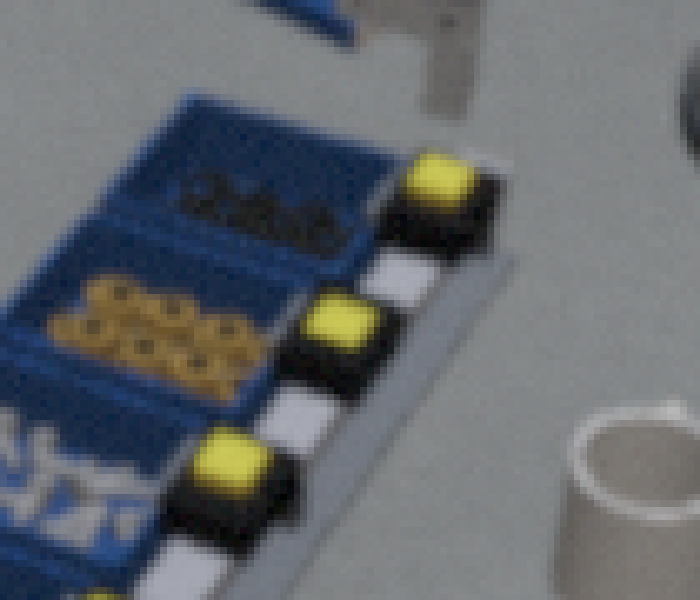

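The brass key is fully down: depth at its face went from 0.1035 to 0.0956, with the other keys unchanged. In the crop the brass key (340,320) sits lower in its pod, and the fingers stand above the rings key. Now press rings to the same TCP height.

```bash
python3 -m crank '[[0,0.01,0.08,0],[0,0,0.08,0],[0,0,0.03,0],[0,0,0.02,0],[0,0,0.02,0],[0,0,0.02,0],[0,0,0.01,0],[0,0,0,0],[0,0,0,0],[0,0,0,0]]'
python3 rel.py 0.569 0.3137 0.13
```

```text
time: 14.45
tool_pos: [0.5689, 0.3148, 0.0824]
ee_rot: [3.141, 0.003, 3.106]
wrist_force: [-9.3, -5.4, 21.5]
width: 0.0003
14.45 tcp [0.5689 0.3148 0.0824] rpy [3.1405e+00 3.0000e-03 3.1058e+00] F [-9.3 -5.4 21.5] w 0.0003 tool shift/0.2: [-0.001 -0.005 -0.238]
```

Same hard stop. Lift and travel toward the terminal.

```bash
python3 -m crank '[[0,0,-0.15,0],[0,0,-0.15,0],[0,0,-0.1,0],[0,-0.25,0,0],[0,-0.28,0,0],[0,-0.28,0,0],[0,-0.28,0,0],[0,-0.28,0,0],[0,-0.28,0,0],[0,0,0,0]]'
python3 rel.py 0.518 -0.290 0.1
python3 - <<'E'
from h import *
im,d=robot.snapshot("scene");t,dt=robot.snapshot("top");np.savez("pics/s10.npz",im=im,d=d,t=t,dt=dt)
d0=np.load("pics/scene0.npz")['d']
for (u,v) in [(315,127),(300,147),(284,169),(266,194)]:
    print([round(float(np.median([ (ray("scene",(a,b))[0]+ray("scene",(a,b))[1]*D[b,a])[2] for a in range(u-2,u+3) for b in range(v-1,v+2)])),4) for D in (d0,d)])
cv2.imwrite("pics/c10.png",cv2.resize(im[80:320,150:400],(625,600),interpolation=3)[:,:,::-1])
E
```

```text
time: 15.7
tool_pos: [0.5573, -0.0185, 0.155]
ee_rot: [-3.141, 0.001, 3.1]
wrist_force: [0.9, 1.9, 0.5]
width: 0.0006
15.7 tcp [ 0.5573 -0.0185  0.155 ] rpy [-3.1409e+00  9.0000e-04  3.0997e+00] F [0.9 1.9 0.5] w 0.0006 tool shift/0.2: [ 0.14  -1.364  0.276]
[0.1034, 0.0955]
[0.1035, 0.0958]
[0.1036, 0.1029]
[0.1027, 0.1035]
```

View pics/c10.png

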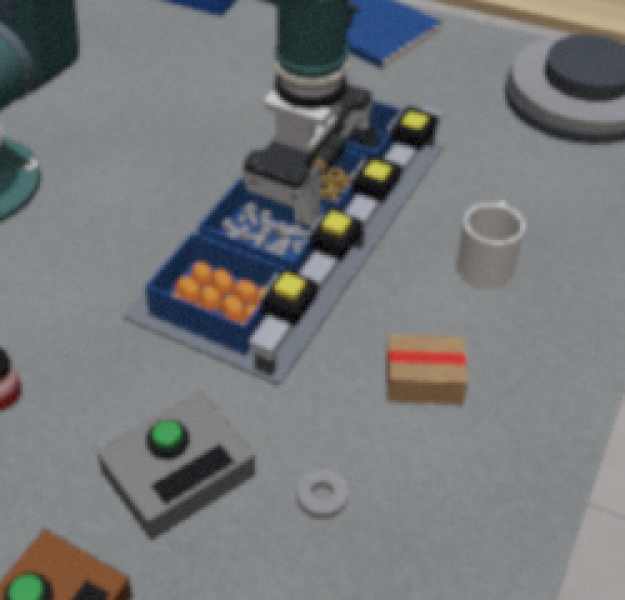

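Both keys are down (0.0955 and 0.0958), bolts and caps are up (0.103), and nothing else has moved. Now go above the button.

```bash
python3 -m crank '[[0.02,-0.22,0,0],[0.02,-0.23,0,0],[0.02,-0.23,0,0],[0.02,-0.23,0,0],[0.02,-0.23,0,0],[0.02,-0.23,0,0],[0.02,0,0,0],[0,0,0.15,0],[0,0,0.12,0],[0,0,0,0]]'
python3 rel.py 0.518 -0.290 0.0525
```

```text
time: 17.05
tool_pos: [0.5187, -0.2844, 0.0986]
ee_rot: [3.138, -0.004, 3.108]
wrist_force: [0.2, -0.1, 0.1]
width: 0.0007
17.05 tcp [ 0.5187 -0.2844  0.0986] rpy [ 3.1379 -0.0041  3.1084] F [ 0.2 -0.1  0.1] w 0.0007 tool shift/0.2: [ 0.002 -0.029  0.23 ]
```

```bash
python3 -m crank '[[0.002,-0.028,0,0],[0,0,0.08,0],[0,0,0.08,0],[0,0,0.04,0],[0,0,0,0],[0,0,0,0],[0,0,0,0],[0,0,0,0],[0,0,0,0],[0,0,0,0]]'
python3 rel.py 0.518 -0.290 0.0465
python3 - <<'E'
from h import *
im,d=robot.snapshot("scene")
c=cv2.resize(im[215:290,170:270],(800,600),interpolation=0)
cv2.imwrite("pics/c11.png",c[:,:,::-1])
E
```

```text
time: 18.3
tool_pos: [0.5187, -0.2933, 0.0611]
ee_rot: [3.142, 0.0, 3.106]
wrist_force: [-0.1, 1.0, 0.4]
width: 0.0007
18.3 tcp [ 0.5187 -0.2933  0.0611] rpy [3.1416e+00 2.0000e-04 3.1056e+00] F [-0.1  1.   0.4] w 0.0007 tool shift/0.2: [0.004 0.017 0.073]
```

View pics/c11.png

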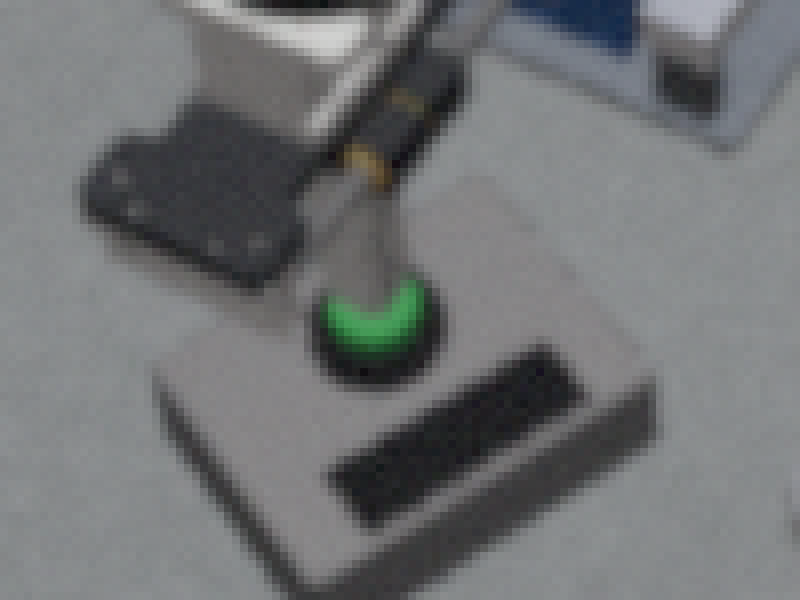

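The fingers are over the button (370,300 in the crop). Correct y by 3 mm and press to a command of about 0.043.

```bash
python3 -m crank '[[0.003,0.017,0,0],[0,0,0.02,0],[0,0,0.02,0],[0,0,0.015,0],[0,0,0.015,0],[0,0,0.01,0],[0,0,0.01,0],[0,0,0,0],[0,0,0,0],[0,0,0,0]]'
python3 rel.py 0.518 -0.290 0.0465
python3 - <<'E'
from h import *
im,d=robot.snapshot("scene")
c=cv2.resize(im[215:290,170:270],(800,600),interpolation=0)
cv2.imwrite("pics/c12.png",c[:,:,::-1])
E
```

```text
time: 19.6
tool_pos: [0.5187, -0.2899, 0.0504]
ee_rot: [-3.14, 0.003, 3.106]
wrist_force: [-10.7, 6.2, 26.7]
width: 0.0004
19.6 tcp [ 0.5187 -0.2899  0.0504] rpy [-3.1400e+00  2.8000e-03  3.1059e+00] F [-10.7   6.2  26.7] w 0.0004 tool shift/0.2: [ 0.004 -0.     0.019]
```

View pics/c12.png

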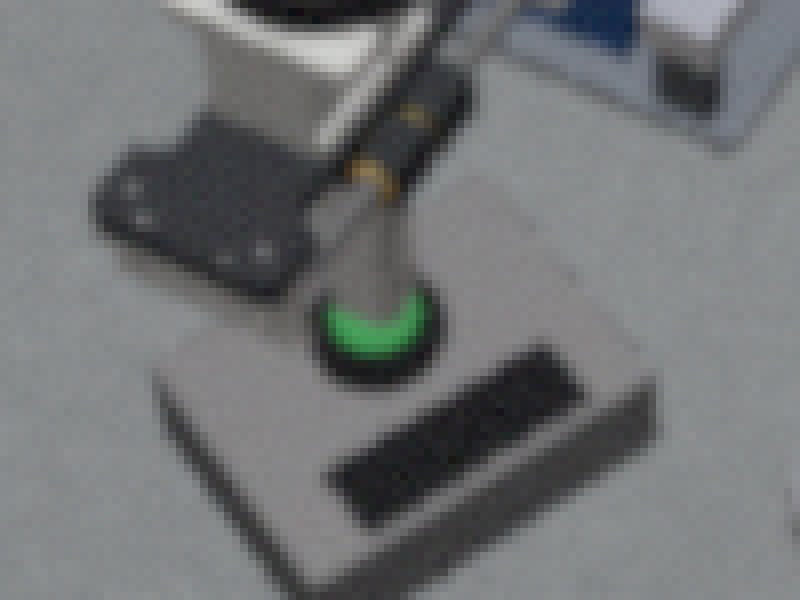

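Stop at 0.0504 with 27 N, about 4 mm higher than predicted from the keys. I'll measure the button face before releasing.

```bash
python3 - <<'E'
from h import *
d0=np.load("pics/scene0.npz");S=[robot.snapshot("scene") for _ in range(3)]
im=S[0][0];d=np.median([x[1] for x in S],0)
def zz(I,D,m): 
    vs,us=np.nonzero(m);return np.array([(ray("scene",(u,v))[0]+ray("scene",(u,v))[1]*D[v,u]) for u,v in zip(us,vs)])
mk=lambda I:cv2.inRange(cv2.cvtColor(I,cv2.COLOR_RGB2HSV),(50,120,60),(75,255,255))
w=np.zeros_like(mk(im));w[240:270,200:235]=255
m=mk(im)&w&mk(d0['im']); m=m.copy()
for I,D in((d0['im'],d0['d']),(im,d)):
    a=mk(I)&w; ys,xs=np.nonzero(a);print("rows",ys.min(),ys.max(),"cols",xs.min(),xs.max(),a.sum()//255)
    P=zz(I,D,m);print(len(P),np.median(P,0).round(4),np.percentile(P[:,2],[10,90]).round(4))
    for v in range(252,262): print(v,[round(float(zz(I,D,(np.indices(D.shape)[0]==v)&(np.indices(D.shape)[1]==u))[0,2]),3) for u in (212,214,216,218,220)], I[v,216])
E
```

```text
rows 249 258 cols 210 222 102
36 [ 0.5253 -0.3008  0.0663] [0.0623 0.069 ]
252 [0.07, 0.068, 0.069, 0.07, 0.067] [ 64 154  84]
253 [0.07, 0.067, 0.065, 0.071, 0.068] [ 66 155  88]
254 [0.071, 0.069, 0.071, 0.068, 0.069] [ 70 157  88]
255 [0.067, 0.069, 0.068, 0.068, 0.069] [ 67 154  87]
256 [0.066, 0.068, 0.07, 0.069, 0.07] [ 63 148  82]
257 [0.065, 0.072, 0.068, 0.067, 0.065] [ 49 119  65]
258 [0.06, 0.064, 0.063, 0.065, 0.058] [37 84 47]
259 [0.06, 0.056, 0.058, 0.057, 0.058] [22 52 33]
260 [0.057, 0.058, 0.057, 0.06, 0.058] [29 32 30]
261 [0.058, 0.058, 0.059, 0.057, 0.057] [23 25 27]
rows 253 259 cols 211 222 45
36 [ 0.5232 -0.2981  0.062 ] [0.0603 0.0637]
252 [0.08, 0.083, 0.091, 0.08, 0.072] [102  99 100]
253 [0.074, 0.08, 0.084, 0.076, 0.066] [107 105 103]
254 [0.063, 0.074, 0.078, 0.073, 0.063] [100 111  98]
255 [0.064, 0.063, 0.076, 0.07, 0.065] [ 92 134  97]
256 [0.062, 0.065, 0.062, 0.061, 0.063] [ 77 155  93]
257 [0.064, 0.064, 0.063, 0.062, 0.061] [ 71 158  90]
258 [0.057, 0.061, 0.063, 0.063, 0.059] [ 58 136  76]
259 [0.058, 0.058, 0.059, 0.06, 0.058] [41 83 50]
260 [0.057, 0.059, 0.059, 0.059, 0.059] [32 38 33]
261 [0.058, 0.059, 0.059, 0.059, 0.056] [30 33 34]
```

The face went from about 0.0685 to 0.0628, roughly 6 mm, so it is fully down. The button stands about 3.5 mm higher than stated, which explains the stop height. Release straight up.

```bash
python3 -m crank '[[0,0,-0.04,0],[0,0,-0.06,0],[0,0,-0.1,0],[0,0,-0.15,0],[0,0,-0.15,0],[0.2,0.1,0,0],[0.25,0.1,0,0],[0.25,0.1,0,0],[0,0,0,0],[0,0,0,0]]'
python3 rel.py 0.518 -0.290 0.0465
python3 - <<'E'
from h import *
d0=np.load("pics/scene0.npz");im,d=robot.snapshot("scene");t,_=robot.snapshot("top")
for (u,v) in [(315,127),(300,147),(284,169),(266,194),(216,254)]:
    print([round(float(np.median([ (ray("scene",(a,b))[0]+ray("scene",(a,b))[1]*D[b,a])[2] for a in range(u-2,u+3) for b in range(v-1,v+2)])),4) for D in (d0['d'],d)])
for n,I in(("scene",im),("top",t)): print([(n,c.round(1).tolist(),int(a)) for c,a in blobs(I,(50,120,60),(75,255,255))])
cv2.imwrite("pics/c13.png",cv2.resize(im,(800,600))[:,:,::-1])
E
```

```text
time: 21.05
tool_pos: [0.381, -0.2254, 0.1432]
ee_rot: [-3.141, 0.001, 3.105]
wrist_force: [-0.8, -0.6, 0.3]
width: 0.0004
21.05 tcp [ 0.381  -0.2254  0.1432] rpy [-3.1409e+00  1.0000e-03  3.1054e+00] F [-0.8 -0.6  0.3] w 0.0004 tool shift/0.2: [-0.696 -0.298  0.485]
[0.1034, 0.0948]
[0.1035, 0.0953]
[0.1036, 0.1025]
[0.1027, 0.1026]
[0.0684, 0.0692]
[('scene', [216.4, 253.5], 102), ('scene', [103.7, 264.0], 105), ('scene', [160.0, 316.5], 152)]
[('top', [319.4, 192.1], 77), ('top', [383.0, 199.0], 69), ('top', [368.4, 266.3], 75)]
```

View pics/c13.png

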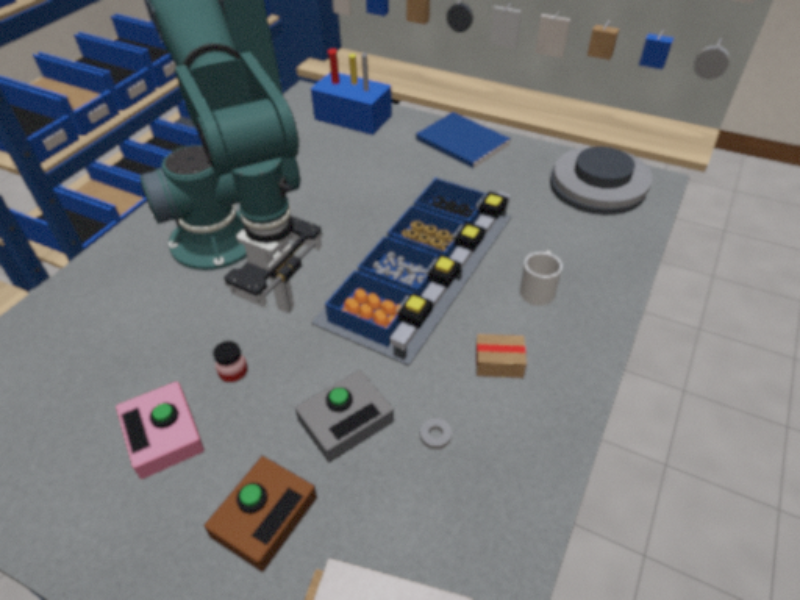

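The keys are as wanted and the button at (339,398) is up. The terminal, carton, mug, jar and bearing all sit at their starting pixels, and the arm is clear. Handing in.

```bash
python3 -c "
from bench import robot
print(robot.close_job())"
```

```text
the job is handed in; nothing more can be done
None
```

I pressed the brass key, then the rings key, then the green button on the grey terminal. I released the button and handed the job in at about 21 s. No verdict was reported.

**Last checks, all as wanted:**
- **Pressed keys:** the faces read 0.095 m, against 0.1035 m at the start.
- **Bolts and caps keys:** still up at about 0.1025 m.
- **Green button:** sank about 6 mm under the fingers and is up again at 0.069 m.
- **Terminal and bystanders:** the terminal's button is within about 0.1 px of its starting pixel. By eye, the carton, bearing, jar and mug have not moved. The arm is clear, with no force on the wrist.

**Disagreements:**
- **Fingertips:** they met things about 20 mm higher than the stated 8 mm ahead of the TCP would give. I found the keys' bottom stops by force instead, at about 22–24 N.
- **Green button height:** its face read about 3.5 mm higher than the text says. It hit its stop correspondingly early, at 27 N, which is more force than it needed.

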